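Wedge the pouring plate up to its height stop

ROBOT

A 6-joint arm with a two-finger parallel gripper is mounted at the origin on a cart in front of the work surface, level with it; the furniture and walls round the work are solid. World frame = base frame: x ahead of the robot, y to its left, z up, the work surface at z = 0. Lengths are in m, angles in rad, forces in N, time in s.
With the tool pointing down it reaches from about 0.35 to 1 m from the base axis. Payload 7.1 kg.
Tool frame: the origin (TCP) lies on the centre line of the jaws, within the pads' length; the fingertips stand 17 mm ahead of it and the grasp point (between the pads) lies 2 mm behind it; x points along the fingers, z is the direction in which the jaws open and shut, and the axes are right-handed (so a half turn about x gives the same grasp; the last joint's range is limited). The gripper opens to 85 mm and grips with 20 to 120 N. Pads are 22 mm wide; open, the fingers measure 114 mm over their backs; the gripper's body (76 mm by 85 mm) begins 54 mm behind the grasp point. The pads swing forward as they close: fully open they stand 13 mm farther back than shut.
Start: joints at [1.159, 0.423, 1.63, -0, 1.089, -0.019], TCP at [0.239, 0.577, 0.248] pointing down, gripper open.
Joint ranges: [-3, 3], [-0.9, 2.11], [0.09, 2.58], [-1.31, 4.45], [0.11, 2.69], [-2.54, 2.54]. Speed limits (rad/s): [2.39, 2.39, 3.01, 3.14, 3.14, 3.14].

INTERFACE

Orientations are given as a unit quaternion [x, y, z, w].
In Python, from cell import arm, eyes gives the robot as it stands. The module is installed in compiled form; this text tells all that it offers.
- The arm moves only by the shell command python3 -m jog 'ROWS' [OPENING] [FORCE]. ROWS is JSON, a list that holds one entry, the list of rows, each a list of 4 numbers: the shift along the tool's x, y, z in cm, then the turn about the tool's x in degrees. A call has 1 to 12 rows; each row is the pose to reach, as a shift and turn from the pose measured when the call began, along the tool's axes at that moment; what a row does not reach only later rows make up. A row lasts 1/12 s, in which the tool goes at most 41.7 mm and 7.16 degrees, less where a joint would pass 70% of its speed; a pose out of reach is approached as far as the arm can. A call with a gripper value outside its range is refused whole. OPENING is the gripper command: -1 is shut, 1 is fully open, values between are in proportion, set as the call begins (- or left out, the last holds). The fingers move at their own pace and stop on an object; FORCE is the grip in N (left out, the last holds). Time passes only in rows, so rows that repeat a pose let the fingers close. It gives the time, the measured TCP pose, the force and the opening at its end, in the units of the state.
- arm.get_obs(): the state, without advancing time (a new reading comes with each control period).
- eyes.camera(name): name is "scene" or "top"; returns the picture (400x640x3 uint8, red, green, blue); there is no depth.
- eyes.get_calibration(name): a dict with "vfov" (degrees; the focal length in pixels is half the picture's height over the tangent of half this angle, whatever the lens; pixels are square), "cx", "cy" (the principal point, pixels), "world_to_cam" (4x4, takes a point from world to camera coordinates). Camera axes: x right, y up, looking along -z (the intrinsics and any distortion apply to the point x, -y, -z); pixel columns grow to the right and rows downward; lengths in m; the calibration is good to about 2 mm. A picture is of the moment at which its call begins. get_calibration takes no time and is no camera call.
- arm.sign_off(): hands the job in, once; it reports no verdict.
Trained networks look in the newest picture that a camera, given by its name, has taken for a name from the list of things; names that differ only in an ending like _2 or _b are one class to them, and where a whole thing is asked for, a point or a joint stands for the part that bears it (a point fixed in the world has none). Each returns a list of dicts, best first, with "p" (0 to 1); they miss things now and then, are a little off and sometimes report something else, mostly with a low value. They report only what shows in the picture. A call takes as long as a camera call. They do not tell look-alikes from the thing itself.
- eyes.masks_of(camera, thing): "region" (400x640 bool, what is visible of it) and "uv" ([column, row] in pixels, amid what is visible of it).
- eyes.mark_of(camera, thing): "uv" ([column, row] in pixels: a listed point, or the origin of a listed thing).
The state is a dict: "t": time; "joint_pos": joint angles; "joint_vel": joint speeds; "joint_torque": joint torques, N m; "position": TCP position; "tcp_rot": TCP orientation; "ft_force": force on the tool from outside, world axes, zero at the start; "torque": the same for the moment, N m; "grip_width": finger opening in m.
Only numpy, scipy, OpenCV 4.12 (cv2) and the standard library are available. Lean on these libraries where they do the work, as an engineer would, in place of code of your own. Each camera call takes 0.05 s, during which the arm holds its last target. There are 200 camera calls.

TASK

Slide the orange wedge, thin end first, under the hanging front edge of the white pouring plate and push it in by feel until the plate is wedged snugly up against the tip of the brass stop screw, taking care not to force the screw. Let go of the wedge, then stand the glass dish upright in the middle of the ring on the plate. Leave the beakers and the blue tube alone.

Things in the scene. Friction and masses are not known exactly. Their poses are not given: they have to be found in the camera images.
- wedge: Orange plastic levelling wedge, loose, 140 long x 44 wide, 0.15 kg. Origin: underside centre. +x runs to the thin toe (70 mm from the origin, 3 mm thick). The slick top rises 1 in 6 from the toe for 107 mm to 21 mm thick, then is flat over the 33 mm heel, on which a ribbed finger grip stands. Let go under the plate, it stays where it is (self-locking).
- wedge_grip (a point): Point in the middle of the wedge's finger grip, 45 mm above its underside and 53.5 mm behind its origin. The grip is a block 30 mm long (along the wedge) x 26 mm across, its top 60 mm above the underside; pinch it across, fingers along the wedge's y.
- wedge_toe (a point): Middle of the wedge's thin toe edge, on its underside, 123.5 mm ahead of the finger grip.
- pouring_table: Grey frame of the tilting pouring table, fixed to the bench, about 170 x 150 mm. Origin on the bench under the middle of the plate; +x points from the plate's low front edge to the hinge at its back. Open in front: the wedge goes in along +x on the bare bench, along the middle (y = 0), between side rails 120 mm apart.
- plate: White plate 148 x 128 x 8 mm, about 0.9 kg, hinged along its back edge (origin on the hinge axis, 84 mm behind the table origin, 27.5 mm up; x and z as the table's but tilting). At rest its front hangs 7 mm lower than level.
- plate_nose (a point): Lowest line of the round steel lifting bar (10 mm diameter) under the plate's front edge, at its middle; 9 mm above the bench at rest, so the wedge's slope meets it when the toe is about 36 mm past it. Each 6 mm more lifts it 1 mm. Lifting needs a steady push of some 7 to 12 N, which differs from day to day; once the plate bears on the stop screw the push climbs by about 4 N for each mm.
- height_stop: Grey bracket (origin = table origin) over the plate's front corner on the table's +y side, top 55 mm high, with a brass stop screw, knurled head up to 73 mm high. The screw stops the plate with its lifting bar 13 to 18.5 mm up: it is reset daily and not measured, so it must be felt. Snug is a push 4 to 8 N above the steady lifting push; plate on screw, 20 N is too much.
- plate_ring (a point): Centre of the dark ring (80 mm across) on the plate's top face, 80 mm from the front edge. Set the dish here.
- petri_dish: Closed clear glass dish, 64 mm across the lid, 16 mm high, the gripped body about 58 mm across, 0.06 kg, standing on the bench. Origin: centre of its underside.
- beaker_250: Bystander: the largest empty glass beaker at the right front, 73 mm across, 94 mm high. Origin: underside.
- beaker_pair_a: Bystander: glass beaker at the right front, 55 mm across, 72 mm high. Origin: underside.
- beaker_27: Bystander: glass beaker behind the pouring table to the right, 55 mm across, 72 mm high. Origin: underside.
- cell_tube_blue: Bystander: blue capped sample tube standing at the right front, 25 mm across, 68 mm high. Origin: underside.
Things that resemble listed ones, but are neither listed nor needed, are in the scene too. Of the things shaped like the wedge, the orange one is meant.

How it is judged:
By the outcome, as a careful person would: the job done as asked, in the order asked, and still so for the second after the job is handed in, with the robot touching nothing.
It also fails if it takes over 72 s, if anything falls off the work surface, if the arm or the gripper's body presses on something with over 40 N, if the wrist force passes 120 N, or if a joint passes its speed limit or range.

## Working session

There is one attempt and no reset: what is moved stays moved. The work goes in short steps, Python scripts to look and compute and a shell command to move; the robot and the scene stay as the last step left them, time stands still between calls to the robot, and variables do not carry over. Pictures are saved under pics/ and viewed, about 8 in all and at most 12, crops included, and the job is handed in when it is done.

```bash
mkdir -p pics; cat > h.py <<'E'
import numpy as np,cv2
from cell import arm,eyes
from scipy.spatial.transform import Rotation as R
def ray(cam,uv):
    c=eyes.get_calibration(cam);f=200/np.tan(np.radians(c['vfov'])/2)
    M=np.array(c['world_to_cam']);d=np.array([(uv[0]-c['cx'])/f,-(uv[1]-c['cy'])/f,-1])
    return -M[:3,:3].T@M[:3,3],M[:3,:3].T@d
def atz(cam,uv,z):
    o,d=ray(cam,uv);return o+d*(z-o[2])/d[2]
def proj(cam,p):
    c=eyes.get_calibration(cam);f=200/np.tan(np.radians(c['vfov'])/2)
    M=np.array(c['world_to_cam']);q=M[:3,:3]@p+M[:3,3];return [c['cx']-f*q[0]/q[2],c['cy']+f*q[1]/q[2]]
def snap(cam,n):
    im=eyes.camera(cam);cv2.imwrite(f'pics/{n}.png',im[:,:,::-1]);return im
E
python3 - <<'E'
from h import *
o=arm.get_obs();print({k:np.round(v,3).tolist() for k,v in o.items()});print(R.from_quat(o['tcp_rot']).as_matrix().round(2))
for c in('scene','top'):
    snap(c,c+'0');k=eyes.get_calibration(c);print(c,[x for x in k if x not in('world_to_cam',)],k['vfov'],ray(c,[320,200]))
    for n,z in [('wedge',0),('wedge_grip',.045),('wedge_toe',0),('pouring_table',0),('plate_nose',.009),('plate',.0275),('plate_ring',.03),('petri_dish',0),('height_stop',0),('beaker_250',0),('beaker_pair_a',0),('beaker_27',0),('cell_tube_blue',0)]:
        for d in eyes.mark_of(c,n)[:3]: print(n,round(d['p'],2),np.round(d['uv'],1),atz(c,d['uv'],z).round(4))
E
```

```text
{'t': 0.0, 'joint_pos': [1.159, 0.424, 1.631, 0.0, 1.089, -0.019], 'joint_vel': [0.001, -0.004, -0.001, -0.0, -0.001, -0.0], 'joint_torque': [-0.0, -55.739, -28.173, -0.0, 0.008, 0.0], 'position': [0.239, 0.577, 0.248], 'tcp_rot': [-0.393, 0.588, 0.393, 0.587], 'ft_force': [1.344, 0.439, -0.375], 'torque': [-0.003, -0.028, -0.003], 'grip_width': 0.085}
[[-0.   -0.92  0.38]
 [-0.    0.38  0.92]
 [-1.    0.   -0.  ]]
scene ['vfov', 'cx', 'cy'] 51.30690315635975 (array([-0.45935263, -0.50883591,  0.92198054]), array([ 0.68602865,  0.41973941, -0.59473294]))
wedge 0.85 [204.4 187.7] [0.4653 0.5849 0.    ]
wedge 0.74 [283.6 197.1] [0.5568 0.273  0.    ]
wedge_grip 0.83 [214.5 176.6] [0.4957 0.549  0.045 ]
wedge_grip 0.74 [270.6 186.3] [0.5416 0.3164 0.045 ]
wedge_toe 0.94 [303.6 198.2] [0.5856 0.2022 0.    ]
wedge_toe 0.91 [184.5 190. ] [0.4173 0.6437 0.    ]
wedge_toe 0.52 [270.3 185.2] [0.5987 0.3642 0.    ]
pouring_table 0.83 [365.5 230.7] [ 0.5242 -0.0818  0.    ]
pouring_table 0.44 [308.3 196.8] [ 0.6014  0.1912 -0.    ]
plate_nose 0.6 [348.3 222. ] [ 0.5287 -0.0144  0.009 ]
plate 0.
[... 1009 characters left out ...]
 [371.4 205.6] [ 0.5226 -0.0718  0.    ]
plate 0.67 [397.4 202.3] [ 0.5314 -0.1542  0.0275]
plate_ring 0.6 [376.1 204.7] [ 0.5239 -0.0843  0.03  ]
plate_ring 0.58 [273.4 195.7] [0.5557 0.2513 0.03  ]
petri_dish 0.81 [235.9 234.3] [0.4303 0.3789 0.    ]
petri_dish 0.7 [372.8 204.3] [ 0.5269 -0.0765  0.    ]
height_stop 0.54 [272.  197.4] [0.5523 0.259  0.    ]
beaker_250 0.8 [427.3 232.2] [ 0.4331 -0.2556  0.    ]
beaker_250 0.67 [396.7 165.3] [ 0.6569 -0.158   0.    ]
beaker_pair_a 0.73 [477.1 226.4] [ 0.4512 -0.4207  0.    ]
beaker_27 0.8 [427.3 232.2] [ 0.4331 -0.2556  0.    ]
beaker_27 0.67 [396.7 165.3] [ 0.6569 -0.158   0.    ]
cell_tube_blue 0.39 [456.7 235.8] [ 0.4206 -0.3525  0.    ]
```

View pics/top0.png

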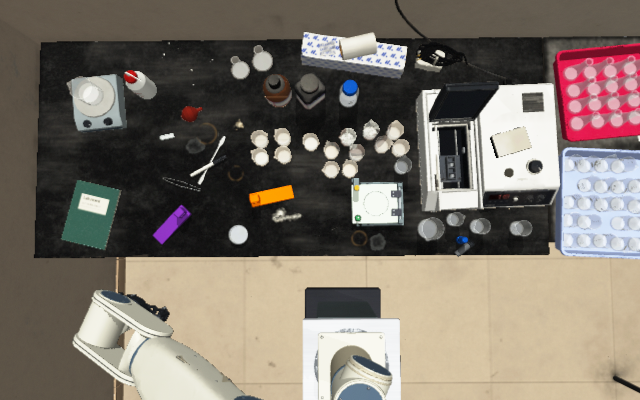

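View pics/scene0.png

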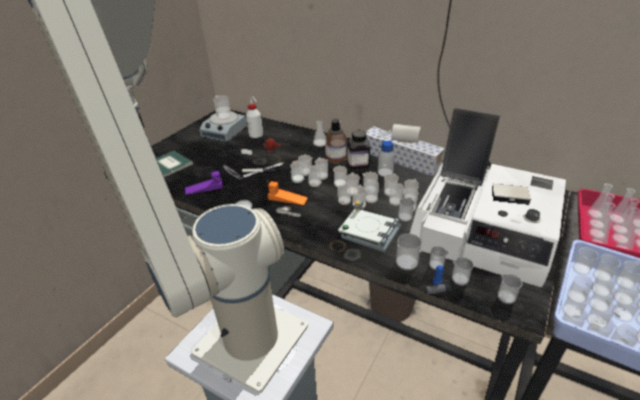

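The top picture shows the orange wedge at (272,196) with its toe to the right, the plate at (377,203) with its hinge to the right, and the dish at (238,234). Next I'll zoom in and fit the poses.

```bash
python3 - <<'E'
from h import *
im=cv2.imread('pics/top0.png')[170:255,225:425];a=cv2.resize(im,(800,340),interpolation=cv2.INTER_CUBIC)
im=cv2.imread('pics/scene0.png')[165:265,225:425];b=cv2.resize(im,(520,260),interpolation=cv2.INTER_CUBIC)
cv2.imwrite('pics/z.png',np.vstack([a,np.pad(b,((0,0),(0,280),(0,0)))]))
for c in('top','scene'):
    t=eyes.camera(c)
    for n in('wedge','petri_dish','plate','height_stop','pouring_table'):
        for d in eyes.masks_of(c,n)[:2]:
            m=d['region'];r=cv2.minAreaRect(np.argwhere(m)[:,::-1].astype(np.float32));print(c,n,round(d['p'],2),np.round(d['uv'],1),m.sum(),[np.round(x,1) for x in r])
    hsv=cv2.cvtColor(t,cv2.COLOR_RGB2HSV)
    m=((hsv[...,0]<18)&(hsv[...,0]>6)&(hsv[...,1]>200)&(hsv[...,2]>120)).astype(np.uint8);n,l,s,ce=cv2.connectedComponentsWithStats(m)
    i=1+s[1:,4].argmax();r=cv2.minAreaRect(np.argwhere(l==i)[:,::-1].astype(np.float32));print(c,'orange',s[i],r,ce[i]);print(cv2.boxPoints(r).round(1).tolist())
E
```

```text
top wedge 0.83 [271.5 195.5] 584 [array([271. , 195.3]), array([13.9, 43.4]), np.float64(77.5)]
top wedge 0.65 [169.5 221.5] 636 [array([171.3, 224.3]), array([14.8, 43.8]), np.float64(45.0)]
top petri_dish 0.6 [235.6 233.1] 310 [array([238.5, 234. ]), array([18., 19.]), np.float64(90.0)]
top plate 0.71 [373. 202.] 1846 [array([377. , 203.5]), array([39., 50.]), np.float64(90.0)]
top height_stop 0.43 [354.5 184.3] 76 [array([355.8, 183.8]), array([12.6,  6.3]), np.float64(78.7)]
top pouring_table 0.91 [374.7 203.3] 2118 [array([377.5, 201.5]), array([47., 49.]), np.float64(90.0)]
top pouring_table 0.68 [270.2 194.9] 584 [array([271.1, 195.3]), array([14.8, 43.3]), np.float64(79.5)]
top orange [249 185  45  22 162] ((270.9184875488281, 195.62722778320312), (14.073466300964355, 44.26578140258789), 77.6609115600586) [265.22839506 198.35802469]
[[247.8000030517578, 193.5], [291.0, 184.0], [294.0, 197.8000030517578], [250.8000030517578, 207.1999969482422]]
scene wedge 0.75 [211.1 185.1] 356 [array([202.9, 183.1]), array([16.2, 37.1]), np.float64(76.0)]
scene wedge 0.57 [281.  193.8] 381 [array([284.7, 196.7]), array([38.9, 15.5]), np.float64(29.1)]
scene petri_dish 0.55 [244.6 204.2] 83 [array([244.2, 203.2]), array([15.8,  6.4]), np.float64(17.1)]
scene plate 0.88 [365.9 227.7] 1149 [array([367.7, 225.8]), array([52.1, 26.6]), np.float64(15.9)]
scene height_stop 0.72 [371.8 226.7] 1656 [array([370.6, 228.3]), array([51.4, 39.4]), np.float64(26.6)]
scene pouring_table 0.76 [370.2 228.3] 1820 [array([369.2, 228.1]), array([53.8, 41.6]), np.float64(27.2)]
scene orange [270 195   6   4  10] ((272.5, 196.5), (3.0, 5.0), 90.0) [273. 197.]
[[270.0, 195.0], [275.0, 195.0], [275.0, 198.0], [270.0, 198.0]]
```

View pics/z.png

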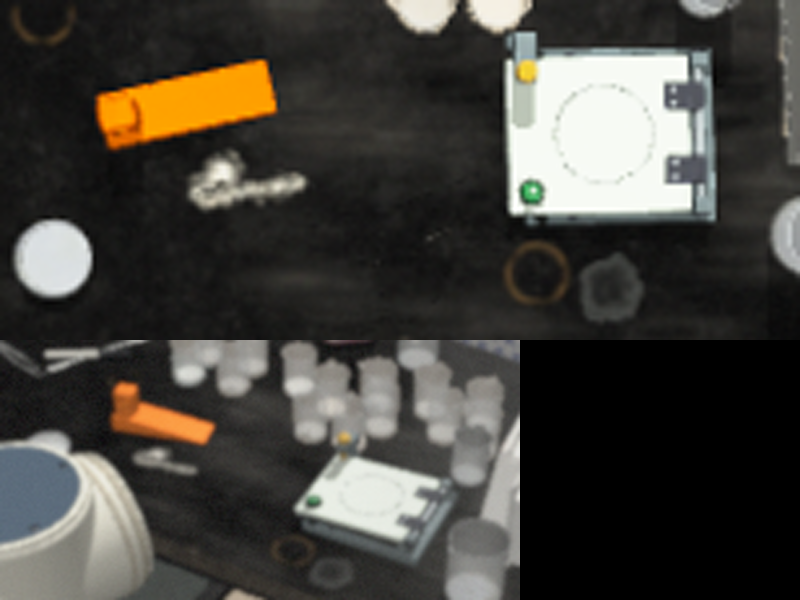

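The crop shows the wedge's toe at about (292,190), the bracket and screw at (356,187) on world +x, the ring centre at about (376,203), and a flat spill at (280,214). Next: subpixel edges.

```bash
python3 - <<'E'
from h import *
im=cv2.imread('pics/top0.png').astype(float)
b,g,r=[im[...,i] for i in range(3)]
def cross(v,th,rise=True):
    s=v-th
    for i in range(len(s)-1):
        if s[i]<0<=s[i+1]: return i+ (-s[i])/(s[i+1]-s[i])
    return None
# wedge: R channel
P={'up':[],'lo':[],'toe':[]}
for c in range(264,289):
    col=r[175:215,c]; P['up'].append([c,175+cross(col,130)]);P['lo'].append([c,214-cross(col[::-1],130)])
for q in range(189,197):
    row=r[q,275:305]; P['toe'].append([304-cross(row[::-1],130),q])
def line(p,z,cam='top'):
    w=np.array([atz(cam,x,z)[:2] for x in p]);vx,vy,x0,y0=cv2.fitLine(w.astype(np.float32),cv2.DIST_HUBER,0,.001,.001).ravel()
    print(np.round([x0,y0],4),'dir deg from -y',np.degrees(np.arctan2(vx,-vy)).round(2)%180); return
line(P['up'],.011);line(P['up'],.0);line(P['lo'],.0);line(P['toe'],.002)
# toe/middle
print('plate')
F=[];
for q in list(range(202,214)):
    F.append([340+cross(g[q,340:370],140),q])
line(F,.026)
Bk=[[c,230-cross(g[190:231,c][::-1],190)] for c in range(365,390)]
T=[[c,175+cross(g[175:200,c],190)] for c in range(362,388)]
line(Bk,.031);line(T,.031)
f2=[[c,232-cross(g[190:233,c][::-1],60)] for c in range(365,400)];print('frame lower');line(f2,.03)
f3=[[410-cross(g[q,385:411][::-1],60),q] for q in range(186,222)];print('frame back');line(f3,.03)
print('ring',atz('top',[376,203.25],.031),'screw',atz('top',[225+527/4,170+70/4],.073),'green',atz('top',[225+531/4,170+192/4],.03))
h=(g>120).astype(np.uint8)[222:246,226:252];m=cv2.moments(h);print('dish',m['m00'],atz('top',[226+m['m10']/m['m00'],222+m['m01']/m['m00']],.016), 'net wedge toe px')
s=cv2.imread('pics/scene0.png').astype(float);
for n in('orange',): 
    hs=cv2.cvtColor(s.astype(np.uint8),cv2.COLOR_BGR2HSV);mm=((hs[...,0]<22)&(hs[...,0]>5)&(hs[...,1]>120)&(hs[...,2]>100)).astype(np.uint8);_,l,st,ce=cv2.connectedComponentsWithStats(mm);i=1+st[1:,4].argmax();print(st[i]);ct=cv2.findContours((l==i).astype(np.uint8),0,1)[0][0];print(cv2.approxPolyDP(ct,1.5,True).reshape(-1,2).tolist())
E
```

```text
[0.5848 0.2462] dir deg from -y 11.7
[0.5858 0.2473] dir deg from -y 11.7
[0.5404 0.235 ] dir deg from -y 12.14
[0.568 0.189] dir deg from -y 102.04
plate
[ 0.5185 -0.0039] dir deg from -y 91.58
[ 0.4652 -0.0824] dir deg from -y 0.04
[ 0.5936 -0.0769] dir deg from -y 179.84
frame lower
[ 0.4572 -0.0957] dir deg from -y 1.18
frame back
[ 0.5243 -0.1731] dir deg from -y 91.59
ring [ 0.52859524 -0.08389928  0.031     ] screw [ 0.57693366 -0.01886074  0.073     ] green [ 0.48089758 -0.02388799  0.03      ]
dish 291.0 [0.43121268 0.36937226 0.016     ] net wedge toe px
[268 181  40  25 507]
[[269, 182], [269, 199], [302, 205], [305, 203], [306, 196], [279, 189], [275, 181]]
```

```bash
cat >> h.py <<'E'
def plan(x,y,z,ang=None):
    o=arm.get_obs();M=R.from_quat(o['tcp_rot']).as_matrix();s=M.T@(np.array([x,y,z])-o['position'])*100
    a=np.degrees(np.arctan2(M[1,2],M[0,2]));print('t',round(o['t'],2),'pos',np.round(o['position'],4),'zang',round(a,2),'F',np.round(o['ft_force'],2),'w',round(o['grip_width'],4),'down',M[:,0].round(4),'| shift',s.round(2),'turn',None if ang is None else round((a-ang+90)%180-90,1))
E
python3 -c "
from h import *
plan(.544,.310,.12,12)"
```

```text
t 2.0 pos [0.2392 0.5774 0.2483] zang 67.49 F [-0.15 -0.33 -0.15] w 0.0853 down [-0.  0. -1.] | shift [ 12.83 -38.39 -13.03] turn 55.5
```

```bash
python3 -m jog '[[[1,-3.5,-1,6],[2,-7,-2.5,12],[3.5,-10.5,-3.5,18],[5,-14,-5,24],[6,-17.5,-6,30],[7.5,-21,-7,36],[8.5,-24.5,-8.5,42],[10,-28,-9.5,48],[11,-31.5,-11,54],[12,-35,-12,55.5],[12.8,-38.4,-13,55.5],[12.8,-38.4,-13,55.5]]]' 0.2; python3 -c "
from h import *
plan(.544,.310,.045,12)"
```

```text
t: 3.0
position: [0.5481, 0.3063, 0.1189]
tcp_rot: [-0.073, 0.703, 0.072, 0.704]
ft_force: [-0.6, 0.2, -0.4]
grip_width: 0.0512
t 3.0 pos [0.5481 0.3063 0.1189] zang 11.74 F [-0.58  0.21 -0.36] w 0.0512 down [ 7.e-04 -1.e-03 -1.e+00] | shift [ 7.39  0.46 -0.33] turn -0.3
```

```bash
python3 -m jog '[[[0.8,0.5,-0.3,0],[2,0.5,-0.3,0],[3.4,0.5,-0.3,0],[4.8,0.5,-0.3,0],[6.0,0.5,-0.3,0],[7.0,0.5,-0.3,0],[7.4,0.5,-0.3,0],[7.4,0.5,-0.3,0]]]' ; python3 -c "
from h import *
plan(.544,.310,.045,12)
snap('top','t1');snap('scene','s1')
a=cv2.imread('pics/top0.png')
im=cv2.imread('pics/t1.png')[170:250,225:345];i2=cv2.imread('pics/s1.png')[150:230,240:360]
cv2.imwrite('pics/z1.png',np.hstack([cv2.resize(x,(400,267),interpolation=2) for x in (im,i2)]))
"
```

```text
t: 3.67
position: [0.5433, 0.3104, 0.0434]
tcp_rot: [-0.073, 0.704, 0.072, 0.703]
ft_force: [-0.2, 0.6, 0.5]
grip_width: 0.0512
t 3.67 pos [0.5433 0.3104 0.0434] zang 11.77 F [-0.23  0.59  0.49] w 0.0512 down [-0.0013 -0.0021 -1.    ] | shift [-0.16 -0.06  0.06] turn -0.2
```

View pics/z1.png

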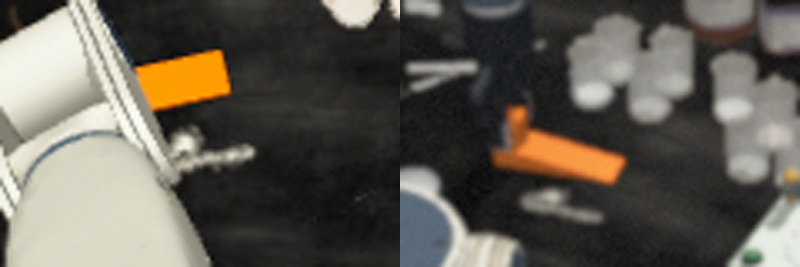

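The jaws straddle the grip: the near finger shows at (500,120) in the crop and the grip at (517,115). Closing now.

```bash
python3 -m jog '[[[0,0,0,0],[0,0,0,0],[0,0,0,0],[0,0,0,0],[0,0,0,0],[0,0,0,0],[0,0,0,0]]]' -1 60; python3 -c "
from h import *
plan(.5246,.160,.075,1.1)"
```

```text
t: 4.35
position: [0.545, 0.3111, 0.0459]
tcp_rot: [-0.072, 0.703, 0.072, 0.704]
ft_force: [0.5, 0.2, 5.4]
grip_width: 0.0255
t 4.35 pos [0.545  0.3111 0.0459] zang 11.75 F [0.5  0.19 5.36] w 0.0255 down [ 2.4e-03 -1.0e-04 -1.0e+00] | shift [ -2.91 -14.38  -5.07] turn 10.6
```

```bash
python3 -m jog '[[[-1.2,0,0,0],[-2.5,-0.5,-0.2,0],[-2.5,-2.5,-0.9,2],[-2.5,-5,-1.8,4],[-2.5,-7.5,-2.7,6],[-2.5,-10,-3.6,8],[-2.5,-12,-4.3,10],[-2.5,-13.5,-4.8,10.6],[-2.5,-14.2,-5.0,10.6],[-2.5,-14.4,-5.1,10.6],[-2.5,-14.4,-5.1,10.6]]]' ; python3 -c "
from h import *
plan(.5246,.160,.046,1.1)
snap('top','t2');snap('scene','s2')
for c in ('top','scene'):
  for n,z in(('wedge_toe',.03),('wedge_grip',.075)):
    for d in eyes.mark_of(c,n)[:2]: print(n,d['p'],atz(c,d['uv'],z),d['uv'])
im=cv2.imread('pics/t2.png')[160:240,290:410];i2=cv2.imread('pics/s2.png')[170:250,280:400]
cv2.imwrite('pics/z2.png',np.hstack([cv2.resize(x,(400,267),interpolation=2) for x in (im,i2)]))
"
```

```text
t: 5.27
position: [0.5247, 0.1596, 0.0715]
tcp_rot: [-0.007, 0.706, 0.007, 0.708]
ft_force: [0.8, 1.2, -1.9]
grip_width: 0.0254
t 5.27 pos [0.5247 0.1596 0.0715] zang 1.12 F [ 0.83  1.16 -1.9 ] w 0.0254 down [ 3.2e-03  2.0e-04 -1.0e+00] | shift [ 2.55  0.04 -0.02] turn 0.0
wedge_toe 0.83 [0.52825042 0.02341893 0.03      ] [343.1, 203.6]
wedge_toe 0.73 [0.41231115 0.63438386 0.03      ] [156.0, 240.4]
wedge_grip 0.79 [0.5060834 0.54502   0.075    ] [179.7, 210.9]
wedge_grip 0.52 [ 0.44061076 -0.23925618  0.075     ] [427.0, 229.9]
wedge_toe 0.87 [0.52503011 0.03444941 0.03      ] [335.2, 213.7]
wedge_grip 0.94 [0.52461184 0.15186029 0.075     ] [305.4, 194.0]
wedge_grip 0.4 [0.46451184 0.49655302 0.075     ] [218.1, 177.5]
```

View pics/z2.png

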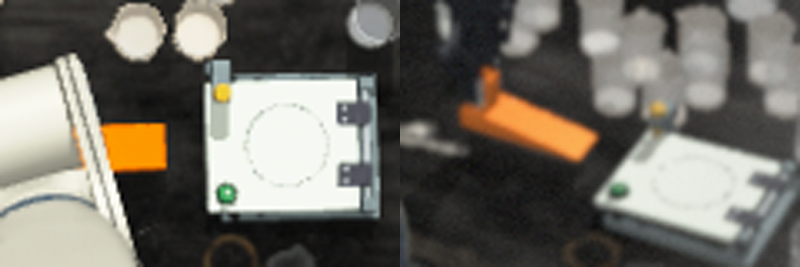

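The wedge is square to the plate and centred: wedge row 147 against ring row 145 in the crop, toe edge near pixel column 340. Next: lower it and approach.

```bash
python3 -m jog '[[[0.8,0,0,0],[1.6,0,0,0],[2.2,0,0,0],[2.5,0,0,0],[2.5,0,0,0]]]' ; python3 -m jog '[[[0,-1.0,0,0],[0,-2.5,0,0],[0,-4,0,0],[0,-5.2,0,0],[0,-6.2,0,0],[0,-6.8,0,0],[0,-7,0,0],[0,-7,0,0]]]'; python3 -c "
from h import *
plan(.5234,.08,.046,1.1)"
```

```text
t: 5.98
position: [0.5239, 0.1605, 0.0458]
tcp_rot: [-0.008, 0.707, 0.007, 0.707]
ft_force: [-4.0, -0.1, 9.5]
grip_width: 0.025
t: 6.65
position: [0.5255, 0.0899, 0.0459]
tcp_rot: [-0.008, 0.707, 0.007, 0.707]
ft_force: [0.3, -2.5, 4.2]
grip_width: 0.0254
t 6.65 pos [0.5255 0.0899 0.0459] zang 1.2 F [ 0.34 -2.54  4.21] w 0.0254 down [ 8.e-04 -8.e-04 -1.e+00] | shift [-0.01 -0.98 -0.23] turn 0.1
```

```bash
f(){ python3 -c "
from h import *
plan(.5234,.08,.046,1.1)"; }
python3 -m jog '[[[0,-0.2,-0.05,0],[0,-0.4,-0.05,0],[0,-0.6,-0.1,0],[0,-0.8,-0.1,0],[0,-0.8,-0.1,0]]]'|grep ft_; f
python3 -m jog '[[[0,-0.1,0,0],[0,-0.2,0,0],[0,-0.3,0,0],[0,-0.4,0,0]]]'|grep ft_; f
python3 -m jog '[[[0,-0.1,0,0],[0,-0.2,0,0],[0,-0.3,0,0],[0,-0.4,0,0]]]'|grep ft_; f
python3 -m jog '[[[0,-0.1,0,0],[0,-0.2,0,0],[0,-0.3,0,0],[0,-0.4,0,0]]]'|grep ft_; f
```

```text
ft_force: [0.3, 0.6, 5.0]
t 7.07 pos [0.5246 0.0817 0.0458] zang 1.2 F [0.26 0.56 4.97] w 0.0251 down [ 6.e-04 -9.e-04 -1.e+00] | shift [-0.02 -0.17 -0.12] turn 0.1
ft_force: [0.6, 4.2, 4.0]
t 7.4 pos [0.5247 0.0778 0.0459] zang 1.21 F [0.59 4.24 3.95] w 0.0251 down [ 6.e-04 -8.e-04 -1.e+00] | shift [-0.01  0.23 -0.12] turn 0.1
ft_force: [-0.5, 7.9, 2.8]
t 7.73 pos [0.5249 0.0743 0.0459] zang 1.18 F [-0.49  7.94  2.78] w 0.0251 down [ 1.e-03  1.e-04 -1.e+00] | shift [-0.01  0.57 -0.14] turn 0.1
ft_force: [0.3, 8.4, 4.4]
t 8.07 pos [0.525  0.071  0.0459] zang 1.17 F [0.33 8.37 4.45] w 0.0248 down [ 1.2e-03  9.0e-04 -1.0e+00] | shift [-0.01  0.9  -0.14] turn 0.1
```

```bash
f(){ python3 -c "
from h import *
plan(.5234,.08,.046,1.1)"|cut -c1-90; }
python3 -m jog '[[[0,-0.1,0,0],[0,-0.2,0,0],[0,-0.3,0,0],[0,-0.4,0,0]]]'>/dev/null; f
python3 -m jog '[[[0,-0.1,0,0],[0,-0.2,0,0],[0,-0.3,0,0],[0,-0.4,0,0]]]'>/dev/null; f
python3 -m jog '[[[0,-0.1,0,0],[0,-0.2,0,0],[0,-0.3,0,0],[0,-0.4,0,0]]]'>/dev/null; f
python3 -m jog '[[[0,-0.1,0,0],[0,-0.2,0,0],[0,-0.2,0,0]]]'>/dev/null; f
python3 -m jog '[[[0,-0.1,0,0],[0,-0.2,0,0],[0,-0.2,0,0]]]'>/dev/null; f
```

```text
t 8.4 pos [0.5252 0.0677 0.0459] zang 1.16 F [0.03 7.42 3.8 ] w 0.0251 down [ 0.0015  0.00
t 8.73 pos [0.5254 0.0643 0.0459] zang 1.15 F [1.52 8.55 3.57] w 0.0249 down [ 0.0018  0.0
t 9.07 pos [0.5256 0.061  0.0459] zang 1.14 F [0.46 8.32 4.16] w 0.0252 down [ 0.0019  0.0
t 9.32 pos [0.5257 0.0595 0.0459] zang 1.14 F [-0.74  7.8   3.68] w 0.0253 down [ 0.0021  
t 9.57 pos [0.5258 0.058  0.0459] zang 1.13 F [-0.13  6.6   4.25] w 0.0254 down [ 0.0023
```

```bash
f(){ python3 -c "
from h import *
plan(.5234,.08,.046,1.1)
import sys; sys.exit(arm.get_obs()['ft_force'][1]>10.3)"|cut -c1-75; return ${PIPESTATUS[0]}; }
python3 -m jog '[[[0,-0.1,0,0],[0,-0.2,0,0]]]'>/dev/null; f &&
python3 -m jog '[[[0,-0.1,0,0],[0,-0.2,0,0]]]'>/dev/null && f &&
python3 -m jog '[[[0,-0.1,0,0],[0,-0.2,0,0]]]'>/dev/null && f &&
python3 -m jog '[[[0,-0.1,0,0],[0,-0.2,0,0]]]'>/dev/null && f &&
python3 -m jog '[[[0,-0.1,0,0],[0,-0.2,0,0]]]'>/dev/null && f &&
python3 -m jog '[[[0,-0.1,0,0],[0,-0.2,0,0]]]'>/dev/null && f &&
python3 -m jog '[[[0,-0.1,0,0],[0,-0.2,0,0]]]'>/dev/null && f &&
python3 -m jog '[[[0,-0.1,0,0],[0,-0.2,0,0]]]'>/dev/null && f
```

```text
t 9.73 pos [0.5259 0.0568 0.0459] zang 1.14 F [0.19 8.4  4.58] w 0.0254 dowFalse
```

```bash
cat > f.sh <<'E'
f(){ python3 -c "
from h import *
plan(.5234,.08,.046,1.1)
import sys; sys.exit(int(arm.get_obs()['ft_force'][1]>$1))"|cut -c1-75; return ${PIPESTATUS[0]}; }
E
. ./f.sh
python3 -m jog '[[[0,-0.1,0,0],[0,-0.2,0,0]]]'>/dev/null && f 10 &&
python3 -m jog '[[[0,-0.1,0,0],[0,-0.2,0,0]]]'>/dev/null && f 10 &&
python3 -m jog '[[[0,-0.1,0,0],[0,-0.2,0,0]]]'>/dev/null && f 10 &&
python3 -m jog '[[[0,-0.1,0,0],[0,-0.2,0,0]]]'>/dev/null && f 10 &&
python3 -m jog '[[[0,-0.1,0,0],[0,-0.2,0,0]]]'>/dev/null && f 10 &&
python3 -m jog '[[[0,-0.1,0,0],[0,-0.2,0,0]]]'>/dev/null && f 10 &&
python3 -m jog '[[[0,-0.1,0,0],[0,-0.2,0,0]]]'>/dev/null && f 10 &&
python3 -m jog '[[[0,-0.1,0,0],[0,-0.2,0,0]]]'>/dev/null && f 10 &&
python3 -m jog '[[[0,-0.1,0,0],[0,-0.2,0,0]]]'>/dev/null && f 10
```

```text
t 9.9 pos [0.526  0.0555 0.0459] zang 1.14 F [0.54 8.52 3.84] w 0.0251 down
t 10.07 pos [0.5261 0.0542 0.046 ] zang 1.14 F [0.2  8.95 3.99] w 0.0255 do
t 10.23 pos [0.5261 0.0529 0.046 ] zang 1.14 F [-0.7   9.67  4.32] w 0.025 
t 10.4 pos [0.5263 0.0519 0.046 ] zang 1.13 F [-0.11 15.04  4.19] w 0.0254
```

```bash
. ./f.sh
python3 -m jog '[[[0,0,0,0]]]'>/dev/null ; f 10; python3 -m jog '[[[0,0,0,0]]]'>/dev/null ; f 10
```

```text
t 10.48 pos [0.5263 0.0521 0.0459] zang 1.18 F [ 1.04 -1.59  0.57] w 0.025 
t 10.57 pos [0.5263 0.0521 0.0458] zang 1.24 F [0.64 1.17 5.14] w 0.0251 do
```

```bash
. ./f.sh
python3 -m jog '[[[0,0,0,0],[0,0,0,0],[0,0,0,0],[0,0,0,0]]]' 0.1 ; python3 -m jog '[[[-1,0,0,0],[-3,0,0,0],[-6,0,0,0],[-9,0,0,0],[-11,0,0,0],[-11,0,0,0]]]' 1; python3 -c "
from h import *
plan(.4312,.3694,.10,None)
for c in('top','scene'):
  snap(c,c+'3')
  for n,z in(('petri_dish',0),('wedge_grip',.045),('plate_ring',.034)):
    for d in eyes.mark_of(c,n)[:2]: print(c,n,round(d['p'],2),atz(c,d['uv'],z).round(4),np.round(d['uv'],1))
"
```

```text
t: 10.9
position: [0.526, 0.0519, 0.0456]
tcp_rot: [-0.005, 0.706, 0.01, 0.708]
ft_force: [0.4, 0.9, -0.1]
grip_width: 0.047
t: 11.4
position: [0.5283, 0.0511, 0.1604]
tcp_rot: [-0.004, 0.703, 0.01, 0.711]
ft_force: [0.7, -0.1, -0.0]
grip_width: 0.0853
t 11.4 pos [0.5283 0.0511 0.1604] zang 1.21 F [ 0.7  -0.13 -0.02] w 0.0853 down [ 0.0101  0.0086 -0.9999] | shift [ 6.22 31.98 -9.1 ] turn None
top petri_dish 0.78 [0.4382 0.3677 0.    ] [239.3 231.9]
top wedge_grip 0.95 [0.5041 0.5524 0.045 ] [180.1 211.9]
top plate_ring 0.71 [ 0.522  -0.0929  0.034 ] [378.9 205.2]
scene petri_dish 0.53 [0.4388 0.3734 0.    ] [242.9 206.5]
scene petri_dish 0.5 [ 0.5622 -0.0644  0.    ] [365.6 222.8]
scene wedge_grip 0.6 [0.5137 0.0331 0.045 ] [333.9 212.2]
scene plate_ring 0.95 [ 0.5359 -0.0822  0.034 ] [367.4 221. ]
```

```bash
python3 -c "
from h import *
for n in('top0','top3'):
  g=cv2.imread(f'pics/{n}.png')[...,1][222:246,226:252]; m=cv2.moments((g>120).astype(np.uint8));u=[226+m['m10']/m['m00'],222+m['m01']/m['m00']];print(m['m00'],u,atz('top',u,.014))
a=cv2.imread('pics/top3.png')[160:260,220:420];b=cv2.imread('pics/scene3.png')[165:265,280:430]
cv2.imwrite('pics/z3.png',np.hstack([cv2.resize(a,(500,250),interpolation=2),cv2.resize(b,(300,250),interpolation=2)]))
"; python3 -m jog '[[[0.5,3,-1,0],[1,6,-2,0],[1.5,9.5,-3,0],[2,13,-4,0],[2.5,16.5,-5,0],[3,20,-6,0],[4,23.5,-7,0],[5,27,-8,0],[5.5,30,-8.5,0],[6.2,31.5,-9,0],[6.2,32,-9.1,0],[6.2,32,-9.1,0]]]'; python3 -c "
from h import *
plan(.4312,.3694,.021,1)"
```

```text
291.0 [237.95189003436425, 234.03780068728523] [0.43120477 0.36971674 0.014     ]
289.0 [237.93079584775086, 234.05882352941177] [0.43113618 0.36978597 0.014     ]
t: 12.8
position: [0.4264, 0.37, 0.0941]
tcp_rot: [-0.006, 0.707, 0.011, 0.707]
ft_force: [0.5, 0.1, 0.4]
grip_width: 0.0855
t 12.8 pos [0.4264 0.37   0.0941] zang 1.34 F [0.49 0.06 0.39] w 0.0855 down [-0.0011  0.0068 -1.    ] | shift [ 7.31 -0.13  0.49] turn 0.3
```

View pics/z3.png

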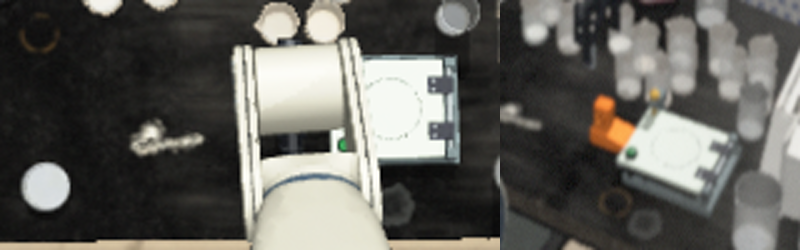

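The picture shows the wedge standing under the plate with its grip at (603,112) in the crop. The dish hasn't moved. Going down onto the dish.

```bash
python3 -m jog '[[[0.5,-0.1,0.5,0],[1.5,-0.1,0.5,0],[3,-0.1,0.5,0],[4.5,-0.1,0.5,0],[6,-0.1,0.5,0],[7,-0.1,0.5,0],[7.3,-0.1,0.5,0],[7.3,-0.1,0.5,0]]]';python3 -m jog '[[[0,0,0,0],[0,0,0,0],[0,0,0,0],[0,0,0,0],[0,0,0,0]]]' -1 25;  python3 -c "
from h import *
plan(.4312,.3694,.017,1)"
```

```text
t: 13.47
position: [0.4312, 0.3685, 0.0201]
tcp_rot: [-0.006, 0.708, 0.01, 0.706]
ft_force: [0.5, 0.5, 1.1]
grip_width: 0.0853
t: 13.88
position: [0.4316, 0.3687, 0.0212]
tcp_rot: [-0.006, 0.708, 0.01, 0.707]
ft_force: [0.1, -3.1, 7.4]
grip_width: 0.0564
t 13.88 pos [0.4316 0.3687 0.0212] zang 1.28 F [ 0.05 -3.13  7.45] w 0.0564 down [-0.0016  0.0061 -1.    ] | shift [ 0.42  0.07 -0.04] turn 0.3
```

```bash
python3 -m jog '[[[-1,0,0,0],[-3,0,0,0],[-6,0,0,0],[-9,0,0,0],[-12,0,0,0],[-13,0,0,0],[-13,0,0,0]]]' ; python3 -c "
from h import *
plan(.529,-.085,.15,1.1)"
```

```text
t: 14.47
position: [0.4333, 0.3692, 0.1548]
tcp_rot: [-0.004, 0.706, 0.012, 0.708]
ft_force: [0.5, 0.9, -0.6]
grip_width: 0.056
t 14.47 pos [0.4333 0.3692 0.1548] zang 1.29 F [ 0.53  0.95 -0.58] w 0.056 down [ 0.0036  0.0104 -0.9999] | shift [ 4.000e-02 -4.563e+01  8.540e+00] turn 0.2
```

```bash
python3 -m jog '[[[0,-0.7,0.2,0],[0,-2,0.4,0],[0,-4.5,0.8,0],[0,-7.5,1.4,0],[0,-10.5,2,0],[0,-13.5,2.6,0],[0,-16.5,3.2,0],[0,-19,3.7,0],[0,-21,4.1,0],[0,-22.5,4.4,0],[0,-23,4.5,0],[0,-23,4.5,0]]]'>/dev/null; python3 -m jog '[[[0,-0.7,0.1,0],[0,-2,0.4,0],[0,-4.5,0.8,0],[0,-7.5,1.4,0],[0,-10.5,1.9,0],[0,-13.5,2.4,0],[0,-16.5,3,0],[0,-19,3.4,0],[0,-21,3.8,0],[0,-22.2,4,0],[0,-22.6,4,0],[0,-22.6,4,0]]]'; python3 -c "
from h import *
plan(.529,-.085,.062,1.1)"
```

```text
t: 16.47
position: [0.5269, -0.0867, 0.1488]
tcp_rot: [-0.003, 0.707, 0.01, 0.707]
ft_force: [-0.4, 0.6, -0.7]
grip_width: 0.0566
t 16.47 pos [ 0.5269 -0.0867  0.1488] zang 1.12 F [-0.45  0.59 -0.71] w 0.0566 down [ 2.0e-04  9.9e-03 -1.0e+00] | shift [8.68 0.08 0.21] turn 0.0
```

```bash
python3 -m jog '[[[0.5,0.1,0.2,0],[2,0.1,0.2,0],[4,0.1,0.2,0],[6,0.1,0.2,0],[7.5,0.1,0.2,0],[8.5,0.1,0.2,0],[8.6,0.1,0.2,0],[8.6,0.1,0.2,0]]]'>/dev/null; python3 -c "
from h import *
plan(.529,-.085,.054,1.1)
snap('top','t5');snap('scene','s5')
a=cv2.imread('pics/t5.png')[160:250,330:430];b=cv2.imread('pics/s5.png')[175:265,310:410]
cv2.imwrite('pics/z5.png',np.hstack([cv2.resize(x,(400,360),interpolation=2) for x in(a,b)]))"
```

```text
t 17.13 pos [ 0.5286 -0.084   0.0623] zang 1.18 F [0.33 0.12 0.18] w 0.0561 down [-0.0012  0.0102 -0.9999] | shift [ 0.83 -0.11  0.04] turn 0.1
```

View pics/z5.png

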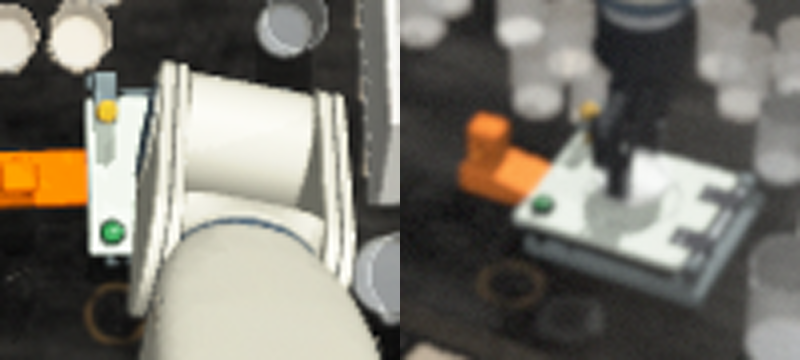

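The dish hangs over the ring, at about (635,190) in the scene crop, and the wedge is straight and under the plate. Lowering by feel.

```bash
g(){ python3 -c "
from h import *
plan(.529,-.085,.054,1.1)
import sys; sys.exit(int(arm.get_obs()['ft_force'][2]>2.5))"|cut -c1-80; return ${PIPESTATUS[0]}; }
python3 -m jog '[[[0.2,0,0,0],[0.4,-0.05,0,0],[0.5,-0.1,0,0],[0.5,-0.1,0,0]]]'>/dev/null; g &&
python3 -m jog '[[[0.1,0,0,0],[0.1,0,0,0]]]'>/dev/null; g &&
python3 -m jog '[[[0.1,0,0,0],[0.1,0,0,0]]]'>/dev/null; g &&
python3 -m jog '[[[0.1,0,0,0],[0.1,0,0,0]]]'>/dev/null; g &&
python3 -m jog '[[[0.1,0,0,0],[0.1,0,0,0]]]'>/dev/null; g
```

```text
t 17.57 pos [ 0.5296 -0.0856  0.0586] zang 1.14 F [-0.   -0.19 -0.66] w 0.0558 d
t 17.73 pos [ 0.5295 -0.0857  0.0576] zang 1.12 F [ 0.28 -0.82 -1.55] w 0.0559 d
t 17.9 pos [ 0.5294 -0.0857  0.0564] zang 1.12 F [0.23 0.32 0.21] w 0.056 down [
t 18.07 pos [ 0.5294 -0.0857  0.0553] zang 1.12 F [-0.66 -0.97  0.21] w 0.0561 d
t 18.23 pos [ 0.5292 -0.0857  0.0541] zang 1.12 F [-1.21  0.27 -0.09] w 0.0565 d
```

```bash
g(){ python3 -c "
from h import *
plan(.529,-.085,.054,1.1)
import sys; sys.exit(int(arm.get_obs()['ft_force'][2]>2))"|cut -c1-80; return ${PIPESTATUS[0]}; }
python3 -m jog '[[[0.07,0,0,0],[0.07,0,0,0]]]'>/dev/null; g &&
python3 -m jog '[[[0.07,0,0,0],[0.07,0,0,0]]]'>/dev/null && g &&
python3 -m jog '[[[0.07,0,0,0],[0.07,0,0,0]]]'>/dev/null && g &&
python3 -m jog '[[[0.07,0,0,0],[0.07,0,0,0]]]'>/dev/null && g
```

```text
t 18.4 pos [ 0.5292 -0.0856  0.0533] zang 1.12 F [-0.23  0.1  -0.12] w 0.056 dow
t 18.57 pos [ 0.5291 -0.0856  0.0524] zang 1.12 F [ 0.27  0.58 -1.49] w 0.0562 d
t 18.73 pos [ 0.5292 -0.0856  0.0517] zang 1.12 F [-0.29 -0.37  0.25] w 0.0561 d
t 18.9 pos [ 0.5292 -0.0855  0.0513] zang 1.12 F [-0.89  0.09  5.43] w 0.0562 do
```

```bash
python3 -m jog '[[[0,0,0,0],[0,0,0,0],[0,0,0,0],[0,0,0,0],[0,0,0,0]]]' 1;python3 -m jog '[[[-0.7,0,0,0],[-2,0,0,0],[-5,0,0,0],[-8,0,0,0],[-12,0,0,0],[-15,0,0,0],[-15,0,0,0]]]'>/dev/null; python3 -m jog '[[[0,2,0,0],[0,5,-2,0],[0,9,-4,0],[0,13,-6,0],[0,17,-8,0],[0,21,-9,0],[0,25,-10,0],[0,29,-10,0],[0,32,-10,0],[0,33,-10,0],[0,33,-10,0]]]'>/dev/null;python3 -c "
from h import *
plan(.529,-.085,.054,1.1)
snap('top','t6');snap('scene','s6')
a=cv2.imread('pics/t6.png')[160:250,320:420];b=cv2.imread('pics/s6.png')[175:265,310:410]
cv2.imwrite('pics/z6.png',np.hstack([cv2.resize(x,(400,360),interpolation=2) for x in(a,b)]))
for c,n,z in(('top','petri_dish',.033),('scene','petri_dish',.033),('top','wedge_grip',.045),('scene','wedge_grip',.045)):
  for d in eyes.mark_of(c,n)[:2]:print(c,n,d['p'],atz(c,d['uv'],z).round(4))"
```

```text
t: 19.32
position: [0.5292, -0.0855, 0.0513]
tcp_rot: [-0.003, 0.707, 0.01, 0.707]
ft_force: [0.0, -0.5, -0.2]
grip_width: 0.0853
t 20.82 pos [0.426  0.2426 0.2094] zang 1.34 F [ 0.06 -0.53 -0.3 ] w 0.0852 down [ 0.0119  0.0085 -0.9999] | shift [ 15.38 -33.12   9.34] turn 0.2
top petri_dish 0.79 [ 0.5381 -0.0887  0.033 ]
scene petri_dish 0.73 [ 0.5247 -0.0932  0.033 ]
top wedge_grip 0.76 [0.5084 0.5531 0.045 ]
top wedge_grip 0.54 [0.5149 0.0452 0.045 ]
scene wedge_grip 0.85 [0.4944 0.5392 0.045 ]
scene wedge_grip 0.65 [0.5184 0.0443 0.045 ]
```

View pics/z6.png

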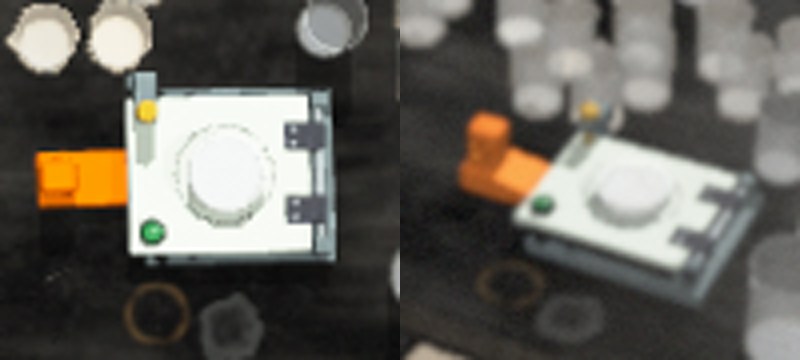

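The dish stands inside the ring, with both centres near (225,175) in the crop, and the wedge is still in place under the plate. Handing in.

```bash
python3 -c "
from cell import arm
print(arm.sign_off())"
```

```text
the job is handed in; nothing more can be done
None
```

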